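# Sort the clean bakeware into its trays

## Robot

A 6-joint arm with a two-finger parallel gripper is mounted at the origin on the work surface. World frame = base frame: x ahead of the robot, y to its left, z up, the work surface at z = 0. Lengths are in m, angles in rad, forces in N, time in s.
With the tool pointing down it reaches from about 0.35 to 0.85 m from the base axis. Payload 8.1 kg.
Tool frame: the origin (TCP) lies at the very end of the fingers, on their centre line; the grasp point (between the pads) lies 19 mm behind it; z points along the fingers, y is the line along which they close (so a half turn about z gives the same grasp; the last joint's range is limited). The gripper opens to 93 mm and grips with 3 to 60 N. Pads are 15 mm wide; open, the fingers measure 128 mm over their backs; the gripper's body (75 mm by 188 mm) begins 65 mm behind the grasp point.
Start: joints at [1.114, 0.13, 1.488, -0, 1.523, -0.085], TCP at [0.218, 0.559, 0.219] pointing down, gripper open.
Joint ranges: [-2.96, 2.96], [-0.89, 2.26], [0.02, 2.5], [-1.34, 4.48], [0, 2.73], [-2.66, 2.66]. Speed limits (rad/s): [2.39, 2.39, 2.79, 3.14, 3.14, 3.14].

## Interface

Orientations are given as a unit quaternion [w, x, y, z].
In Python, from plant import r, camera, get_calibration, hand_in gives the robot as it stands.
- The arm moves only by the shell command python3 -m crank 'ROWS' [FORCE]. ROWS is JSON, a list of rows, each a list of 3 entries, a list of its own where there are three numbers: the finger opening in mm, from 0 to 93, then the shift along the world's x, y, z in mm, then the turn about the world's z in degrees. A call has 1 to 12 rows; each row is the pose to reach, as a shift and turn from the pose commanded when the call began; what a row does not reach only later rows make up. A row lasts 1/8 s, in which the tool goes at most 62.5 mm and 10.7 degrees, less where a joint would pass 70% of its speed; a pose out of reach is approached as far as the arm can. A call with a gripper value outside its range is refused whole. The fingers move at their own pace and stop on an object; FORCE is the grip in N (left out, the last holds). Time passes only in rows, so rows that repeat a pose let the fingers close. It gives the time, the measured TCP pose, the force, the opening and the grip force at its end, in the units of the state.
- r.get_obs(): the state, without advancing time (a new reading comes with each control period).
- camera(name): name is "scene" or "top" or "wrist"; returns the picture (420x560x3 uint8, red, green, blue); there is no depth.
- get_calibration(name): a dict with "fx", "fy", "cx", "cy" (pixels), "R" (3x3) and "t" (3): a world point X has camera coordinates R X + t; the wrist camera has in their place "tool_from_camera" (4x4, takes a point from camera to tool coordinates, whose origin is the TCP and whose axes are the flange's). Camera axes: x right, y down, z forward; pixel columns grow to the right and rows downward; lengths in m; the calibration is good to about 2 mm. A picture is of the moment at which its call begins: read the wrist's pose just before it. get_calibration takes no time and is no camera call.
- hand_in(): hands the job in; it is judged then, once.
The state is a dict: "time": time; "joints": joint angles; "joint_vel": joint speeds; "joint_efforts": joint torques, N m; "tcp_pos": TCP position; "eef_rot": TCP orientation; "force": force on the tool from outside, world axes, zero at the start; "wrist_torque": the same for the moment, N m; "width": finger opening in m; "grip_force": force on a finger pad.
Only numpy, scipy, OpenCV 4.12 (cv2) and the standard library are available. Lean on these libraries where they do the work, as an engineer would, in place of code of your own. Each camera call takes 0.05 s, during which the arm holds its last target. There are 200 camera calls.

## Task

Put away the washed bakeware that stands in front of you: sort the two cake rings, the two dariole moulds and the loaf tin into the three black trays behind them, each piece into the tray that already holds one of its kind. Stand every piece upright, mouth up as it stands now, flat on the tray's floor beside the stock, not on or in another piece. Leave the sugar shaker and the timer where they are, and do not knock the trays or the stock in them.

Things in the scene. Friction and masses are not known exactly. Their poses are not given: they have to be found in the camera images.
- ring_a: One of two identical plain cake rings: a bright metal tube open at both ends (the counter shows through it), 60 mm outer diameter, 45 mm high, wall 2.5 mm, about 70 g, standing on the counter. Origin: centre of its lower edge; z up along its axis.
- ring_b: The other of two identical plain cake rings: a bright metal tube open at both ends (the counter shows through it), 60 mm outer diameter, 45 mm high, wall 2.5 mm, about 70 g, standing on the counter. Origin: centre of its lower edge; z up along its axis.
- dariole_a: One of two identical dariole moulds: a bright metal tapered cup standing mouth up, 52 mm high, 30 mm wide at the closed foot, 44 mm at the rim, about 60 g. Origin: centre of the underside of its foot; z up along its axis.
- dariole_b: The other of two identical dariole moulds: a bright metal tapered cup standing mouth up, 52 mm high, 30 mm wide at the closed foot, 44 mm at the rim, about 60 g. Origin: centre of the underside of its foot; z up along its axis.
- loaf_tin: The one loose mini loaf tin: a bright metal open rectangular box with straight sides, 48 mm wide along its x, 84 mm long along its y (51 x 87 over the folded rim), 42 mm high, about 110 g, standing mouth up, turned any way. Origin: centre of its underside; z up.
- tray_rings: Ring tray: fixed black-steel tray, 84 mm (x) by 230 mm (y), inside 76 x 222, floor 3 mm thick, rim top 12 mm above the counter. Origin: centre of underside, z up; its y within 0.2 rad of world y. Its stock, one fixed ring 45 mm high, fills y = +42 to +102 mm; the rest, y = -111 to +42, is empty and takes two rings, for instance at y = 0 and y = -72 mm.
- tray_darioles: Dariole tray: fixed black-steel tray, 84 mm (x) by 230 mm (y), inside 76 x 222, floor 3 mm thick, rim top 12 mm above the counter. Origin: centre of underside, z up; its y within 0.2 rad of world y. Its stock, two fixed nested moulds reaching 64 mm above the counter, fills y = +50 to +94 mm; the rest, y = -111 to +50, is empty and takes two moulds, for instance at y = 0 and y = -72 mm.
- tray_tins: Tin tray: fixed black-steel tray, 84 mm (x) by 230 mm (y), inside 76 x 222, floor 3 mm thick, rim top 12 mm above the counter. Origin: centre of underside, z up; its y within 0.2 rad of world y. Its stock, one fixed loaf tin 42 mm high set lengthwise, fills y = +15 to +101 mm; the rest, y = -111 to +15, is empty and takes one tin, also lengthwise, for instance at y = -50 mm.
- shaker: Bystander, not to be moved: a steel sugar shaker with a perforated top, a closed cylinder 54 mm in diameter and 78 mm high, 250 g, standing in the row of bakeware. Origin: centre of its underside.
- timer: Bystander, not to be moved: a round white kitchen timer, 60 mm in diameter, 44 mm high, with a bar grip on top, standing in the row of bakeware. Origin: centre of its underside. The other things on the counter (a palette knife and a brush lying flat nearer the robot; scales, bowls, board, jars farther out) lie clear of the work.

How it is judged:
By the outcome, as a careful person would: the job done as asked, in the order asked, and still so for the second after the job is handed in, with the robot touching nothing.
It also fails if it takes over 122 s, if anything falls off the work surface, if the arm or the gripper's body presses on something with over 40 N, if the wrist force passes 120 N, or if a joint passes its speed limit or range.

## Working session

There is one attempt and no reset: what is moved stays moved. The work goes in short steps, Python scripts to look and compute and a shell command to move; the robot and the scene stay as the last step left them, time stands still between calls to the robot, and variables do not carry over. Pictures are saved under pics/ and viewed, at most 14 in all, crops included, and the job is handed in when it is done.

```bash
ls; mkdir -p pics; python3 - <<'E'
from plant import r,camera,get_calibration
import cv2,numpy as np
for n in("top","scene"):
    cv2.imwrite(f"pics/{n}0.png",cv2.resize(camera(n)[...,::-1],(800,600),interpolation=cv2.INTER_CUBIC))
    c=get_calibration(n);print(n,{k:np.round(v,3).tolist() for k,v in c.items()})
print(get_calibration("wrist"));print(r.get_obs())
E
```

```text
pics
top {'fx': 422.009, 'fy': 422.009, 'cx': 281.924, 'cy': 209.14, 'R': [[0.024, -1.0, -0.008], [-0.998, -0.023, -0.063], [0.063, 0.009, -0.998]], 't': [0.008, 0.497, 0.979]}
scene {'fx': 461.624, 'fy': 461.624, 'cx': 278.783, 'cy': 205.132, 'R': [[-0.589, 0.808, 0.023], [0.505, 0.39, -0.77], [-0.631, -0.442, -0.637]], 't': [0.281, -0.209, 1.329]}
{'fx': 294.838802144554, 'fy': 294.838802144554, 'cx': 280.2705317830328, 'cy': 208.36827720439985, 'tool_from_camera': array([[ 1.94183466e-03, -9.67258627e-01, -2.53785300e-01,
         7.03017256e-02],
       [ 9.99997915e-01,  2.03868998e-03, -1.18643030e-04,
         5.07417269e-04],
       [ 6.32148043e-04, -2.53784540e-01,  9.67260569e-01,
        -1.66566682e-01],
       [ 0.00000000e+00,  0.00000000e+00,  0.00000000e+00,
         1.00000000e+00]])}
{'time': 0.1, 'joints': array([ 1.11360317e+00,  1.31093754e-01,  1.48915381e+00,  4.75796116e-05,
        1.52299451e+00, -8.53857243e-02]), 'joint_vel': array([-0.00176187, -0.00089035, -0.00185959,  0.00119911,  0.00204243,
        0.00145418]), 'joint_efforts': array([ 9.42319857e-04, -5.61350691e+01, -4.93091476e+01,  7.70708593e-02,
        2.91781663e-02, -6.46772901e-05]), 'tcp_pos': array([0.21771115, 0.55856729, 0.2176966 ]), 'eef_rot': array([-2.43893350e-04,  1.84835826e-01,  9.82769066e-01, -7.88179440e-04]), 'force': array([-0.22156379,  0.37817639,  0.47451692]), 'wrist_torque': array([0.04758799, 0.03842312, 0.01377493]), 'grip_force': 0.0, 'width': 0.09308299677071623}
```

View pics/top0.png

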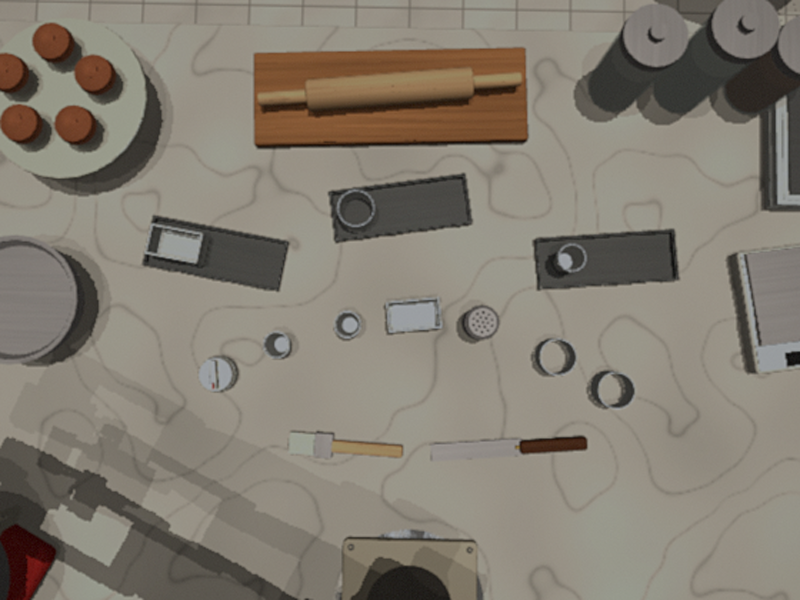

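View pics/scene0.png

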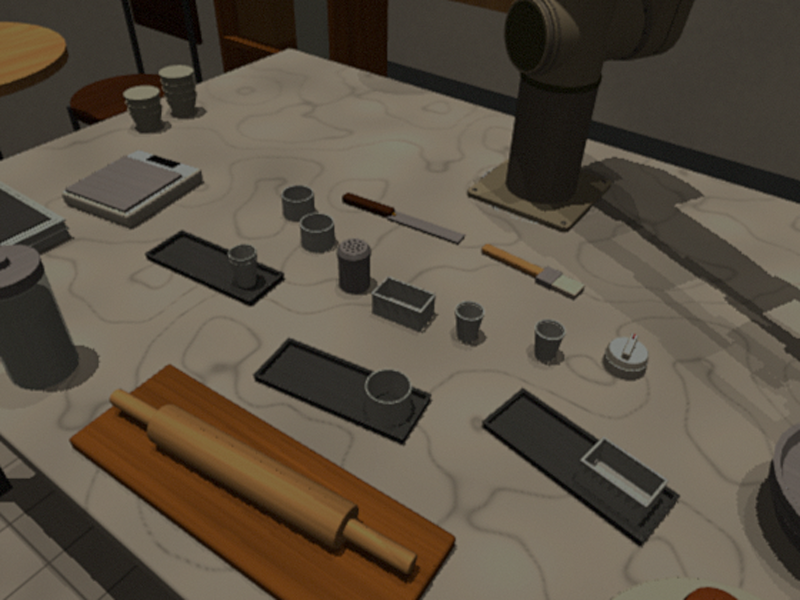

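The top view shows the tins tray (left, 215,253), ring tray (middle, 400,208) and dariole tray (right, 606,260). The row from left to right is timer (217,374), darioles (278,345) and (347,325), loaf tin (413,316), shaker (480,323), and rings (554,357) and (611,389). I'll enlarge it.

```bash
python3 - <<'E'
import cv2
from plant import camera
im=camera("top")[...,::-1]; cv2.imwrite("pics/top_raw.png",im)
for n,x in(("L",96),("R",288)):
    c=cv2.convertScaleAbs(im[118:292,x:x+200],alpha=1.4)
    cv2.imwrite(f"pics/top{n}.png",cv2.resize(c[:150] if 0 else c,None,fx=3.4,fy=3.4,interpolation=cv2.INTER_CUBIC)) 
E
```

```text
(no output)
```

View pics/topL.png

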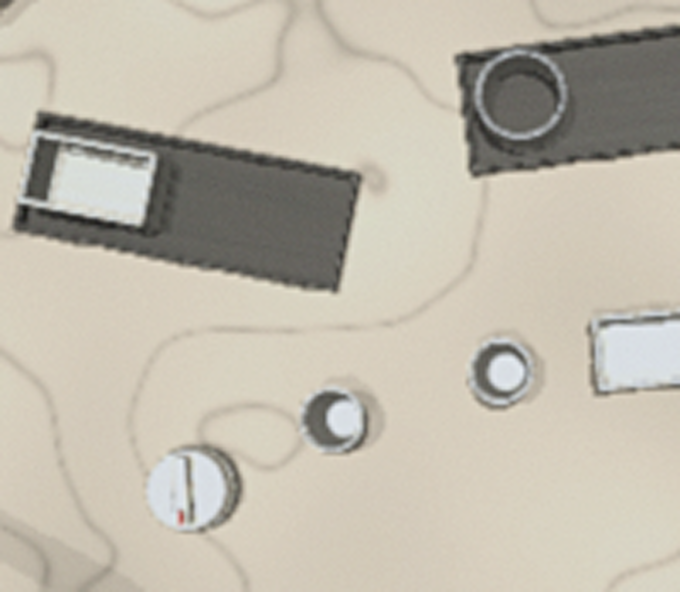

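View pics/topR.png

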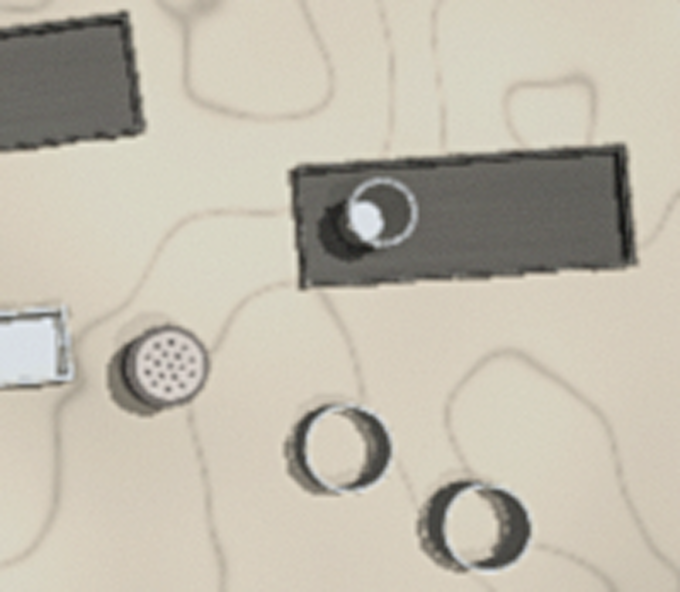

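Crop L shows the tins-tray corners at (40,112), (360,173), (337,291) and (16,230). The dariole rims are centred at (335,419) and (501,372), and the tin's left edge runs (591,320)–(597,392). Crop R shows the dariole-tray corners at (292,168), (626,145), (635,263) and (303,287), ring rims at (347,448) and (485,526), and the shaker top at (168,365).

```bash
cat > h.py <<'E'
import numpy as np
from plant import r,camera,get_calibration
def ray(c,px,h):
    d=np.array([(px[0]-c["cx"])/c["fx"],(px[1]-c["cy"])/c["fy"],1]); R=np.array(c["R"]);o=-R.T@np.array(c["t"]);d=R.T@d
    return (o+d*(h-o[2])/d[2])[:2]
def wristcal(o=None):
    from scipy.spatial.transform import Rotation as Ro
    o=o or r.get_obs();c=dict(get_calibration("wrist"));T=np.eye(4);w,x,y,z=o["eef_rot"]
    T[:3,:3]=Ro.from_quat([x,y,z,w]).as_matrix();T[:3,3]=o["tcp_pos"]
    M=np.linalg.inv(T@c["tool_from_camera"]);c["R"]=M[:3,:3];c["t"]=M[:3,3];return c
E
python3 - <<'E'
from h import *
c=get_calibration("top")
P=lambda s,u,v,h:ray(c,((96 if s=="L" else 288)+(u+.5)/3.4-.5,118+(v+.5)/3.4-.5),h)*1000
def rect(n,pts,h):
    p=np.array([P(*q,h) for q in pts]);l=p[0]-p[1]
    e=[np.linalg.norm(p[i]-p[(i+1)%4]) for i in range(4)]
    d=(p[0]+p[3]-p[1]-p[2]);print(n,p.mean(0).round(),"yaw of y axis from world y",np.degrees(np.arctan2(-d[0],d[1])).round(1),np.round(e))
rect("tins",[("L",40,112),("L",360,173),("L",337,291),("L",16,230)],.012)
rect("rings",[("L",458,57),("R",127,12),("R",144,131),("L",473,175)],.012)
rect("dar",[("R",292,168),("R",626,145),("R",635,263),("R",303,287)],.012)
rect("loaf",[("L",591,320),("R",64,307),("R",71,381),("L",597,392)],.042)
for n,q,h in(("darA",("L",335,419),.052),("darB",("L",501,372),.052),("ring1",("R",347,448),.045),("ring2",("R",485,526),.045),("shaker",("R",168,365),.078),("timer",("L",187,488),.044),("stockring",("L",521,95),.048),("stockdar",("R",383,212),.064)):print(n,P(*q,h).round())
E
```

```text
tins [567. 334.] yaw of y axis from world y -9.5 [230.  84. 230.  85.]
rings [650.  28.] yaw of y axis from world y 9.2 [229.  85. 229.  85.]
dar [ 572. -315.] yaw of y axis from world y 5.4 [234.  83. 231.  84.]
loaf [469.   3.] yaw of y axis from world y 6.8 [85. 50. 86. 49.]
darA [418. 216.]
darB [452. 107.]
ring1 [ 409. -227.]
ring2 [ 360. -319.]
shaker [ 461. -103.]
timer [370. 316.]
stockring [640.  99.]
stockdar [ 566. -245.]
```

The measured sizes match (230×84 trays, 85×50 tin, stock ring where it should be), so I'll move. For every pickup the closing line goes along the tray's x. First, above ring 1 at (409,-227), yaw 9.2 (a turn of -59.5).

```bash
python3 -m crank '[[93,[200,-350,0],-59.5],[93,[200,-350,0],-59.5],[93,[200,-350,0],-59.5],[93,[200,-350,0],-59.5],[93,[200,-350,0],-59.5],[93,[200,-350,0],-59.5],[93,[200,-350,0],-59.5],[93,[191,-786,0],-59.5],[93,[191,-786,0],-59.5],[93,[191,-786,0],-59.5],[93,[191,-786,0],-59.5],[93,[191,-786,0],-59.5]]' 25; python3 -m crank '[[93,[0,-150,-60],0],[93,[0,-150,-60],0],[93,[0,-150,-60],0]]'
```

```text
time: 1.65
tcp_pos: [0.411, -0.1053, 0.2187]
eef_rot: [0.0, 0.648, 0.762, 0.0]
force: [-0.1, -0.2, 1.1]
width: 0.0932
grip_force: 0.0
time: 2.02
tcp_pos: [0.4103, -0.2556, 0.1571]
eef_rot: [-0.001, 0.649, 0.761, -0.0]
force: [0.7, 0.8, -0.1]
width: 0.0929
grip_force: 0.0
```

```bash
python3 - <<'E'
from h import *
import cv2
o=r.get_obs();im=camera("wrist");cv2.imwrite("pics/w1.png",cv2.resize(im[...,::-1],None,fx=1.4,fy=1.4,interpolation=cv2.INTER_CUBIC))
c=wristcal(o)
p=lambda X:(lambda q:(c["fx"]*q[0]/q[2]+c["cx"],c["fy"]*q[1]/q[2]+c["cy"]))(c["R"]@np.array(X)+c["t"])
for X in((.409,-.227,.045),(.360,-.319,.045)):print(np.array(p(X))*1.4)
E
```

```text
[397.16941549 247.59204062]
[310.47373567 360.61842658]
```

View pics/w1.png

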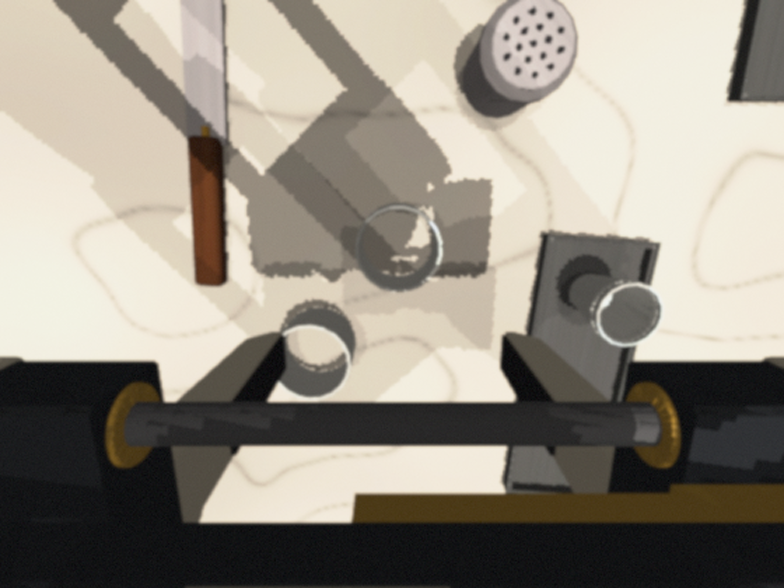

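The wrist view shows the ring 1 rim at (399,247) against (397,248) predicted, and ring 2 at (309,360) against (310,361). The estimates hold, so I'll grasp ring 1.

```bash
python3 -m crank '[[93,[-1,29,-40],0],[93,[-1,29,-90],0],[93,[-1,29,-125],0],[93,[-1,29,-140],0],[93,[-1,29,-140],0],[50,[-1,29,-140],0],[50,[-1,29,-140],0],[50,[-1,29,-140],0],[50,[-1,29,-140],0],[50,[-1,29,-140],0],[50,[-1,29,-140],0],[50,[-1,29,-130],0]]' 25
```

```text
time: 3.58
tcp_pos: [0.4098, -0.2239, 0.0281]
eef_rot: [-0.001, 0.648, 0.761, -0.0]
force: [0.2, -0.1, -0.4]
width: 0.0597
grip_force: 24.5
```

```bash
python3 -m crank '[[50,[0,0,40],0],[50,[0,0,90],0],[50,[40,30,120],0],[50,[80,60,120],0],[50,[120,90,120],0],[50,[165,120,120],0],[50,[205,150,120],0],[50,[235,170,120],0],[50,[251,183,120],0],[50,[251,183,120],0],[50,[251,183,80],0],[50,[251,183,60],0]]'; python3 - <<'E'
from h import *
import cv2
im=camera("wrist");cv2.imwrite("pics/w2.png",im[...,::-1])
E
```

```text
time: 5.08
tcp_pos: [0.6595, -0.0419, 0.0863]
eef_rot: [-0.001, 0.648, 0.761, -0.001]
force: [-0.6, -0.3, -0.5]
width: 0.0599
grip_force: 24.5
```

View pics/w2.png

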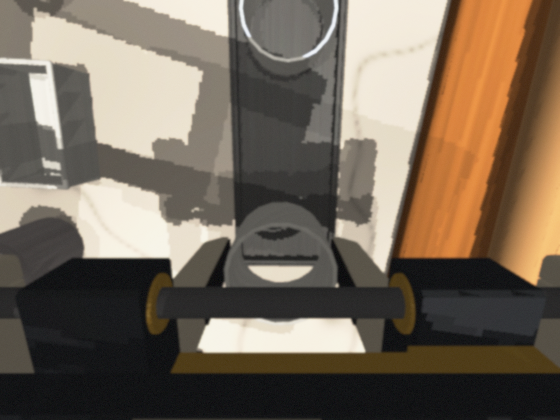

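The ring is held and aligned with the tray. The tray's near-end rim shows at about v=258; I'll check it against the estimate.

```bash
python3 - <<'E'
from h import *
c=wristcal()
for q in((241,262),(320,258),(232,100),(346,100)):print(ray(c,q,.012)*1000)
t=np.radians(9.2)
for x,y in((-42,-115),(42,-115)):print(650+x*np.cos(t)-y*np.sin(t),28+x*np.sin(t)+y*np.cos(t))
E
python3 -m crank '[[50,[1,1,-40],0],[50,[1,1,-55],0],[50,[1,1,-63],0],[50,[1,1,-66],0],[50,[1,1,-66],0]]'
```

```text
[630.25115978 -87.29383889]
[697.81509265 -72.20970335]
[606.33445858  44.60811199]
[692.02830442  58.53373689]
626.9266134514955 -92.23568036645068
709.8460597176265 -78.80566060033655
time: 5.75
tcp_pos: [0.6632, -0.0406, 0.0238]
eef_rot: [0.001, 0.648, 0.762, 0.0]
force: [-0.0, 1.0, 0.3]
width: 0.0599
grip_force: 24.5
```

```bash
python3 -m crank '[[50,[0,0,-2],0],[50,[0,0,-4],0],[50,[0,0,-4],0]]'
```

```text
time: 6.12
tcp_pos: [0.6637, -0.0406, 0.0222]
eef_rot: [0.001, 0.648, 0.762, 0.001]
force: [-8.4, 0.9, 17.5]
width: 0.0599
grip_force: 24.7
```

```bash
python3 -m crank '[[50,[0,0,1],0],[80,[0,0,1],0],[80,[0,0,1],0],[80,[0,0,1],0],[80,[0,0,40],0],[93,[0,0,90],0],[93,[0,0,140],0],[93,[-40,-40,140],0]]'; python3 - <<'E'
from h import *
import cv2
im=camera("wrist");cv2.imwrite("pics/w3.png",im[...,::-1])
E
```

```text
time: 7.12
tcp_pos: [0.6273, -0.0796, 0.1653]
eef_rot: [0.005, 0.647, 0.763, 0.003]
force: [0.3, -2.0, -0.2]
width: 0.0929
grip_force: 0.0
```

View pics/w3.png

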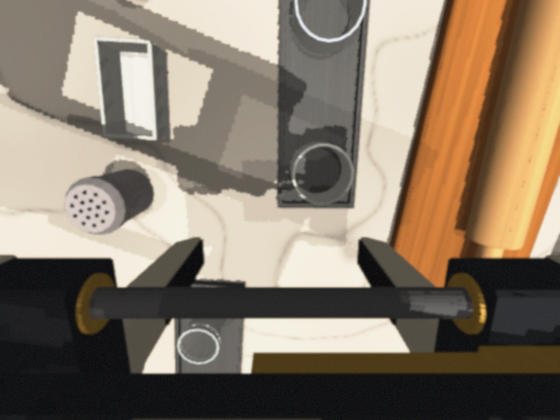

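The ring stands in the tray near its end, rim centre (323,174). I'll check its position before moving on.

```bash
python3 - <<'E'
from h import *
c=wristcal()
print(ray(c,(323,174),.048)*1000,[ray(c,q,.012)*1000 for q in((277,205),(355,205),(277,150),(359,150))], ray(c,(330,4),.048)*1000)
E
```

```text
[654.79188602 -48.05375392] [array([617.61474162, -94.18839767]), array([702.39506252, -80.27323304]), array([608.13848954, -35.39214096]), array([693.05952432, -21.45577821])] [632.48662812  91.10503846]
```

The ring sits centred at tray y≈-69. Next, ring 2 at (360,-319).

```bash
python3 -m crank '[[93,[-267,-239,0],0],[93,[-267,-239,0],0],[93,[-267,-239,0],0],[93,[-267,-239,0],0],[93,[-267,-239,0],0],[93,[-267,-239,0],0],[93,[-267,-239,0],0],[93,[-267,-239,0],0],[93,[-267,-239,-40],0],[93,[-267,-239,-60],0],[93,[-267,-239,-60],0]]'
```

```text
time: 8.55
tcp_pos: [0.3554, -0.3171, 0.0966]
eef_rot: [-0.002, 0.647, 0.762, 0.0]
force: [-0.6, -0.0, -0.0]
width: 0.093
grip_force: 0.0
```

```bash
python3 -m crank '[[93,[4,-2,-40],0],[93,[4,-2,-70],0],[93,[4,-2,-80],0],[93,[4,-2,-80],0],[50,[4,-2,-80],0],[50,[4,-2,-80],0],[50,[4,-2,-80],0],[50,[4,-2,-80],0],[50,[4,-2,-80],0],[50,[4,-2,-80],0],[50,[4,-2,-70],0]]' 25
```

```text
time: 9.93
tcp_pos: [0.3588, -0.3206, 0.0279]
eef_rot: [-0.001, 0.648, 0.761, 0.0]
force: [-0.3, 0.4, 0.3]
width: 0.0605
grip_force: 25.0
```

```bash
python3 -m crank '[[50,[0,0,40],0],[50,[0,0,90],0],[50,[30,30,120],0],[50,[65,75,120],0],[50,[100,120,120],0],[50,[135,165,120],0],[50,[170,210,120],0],[50,[205,250,120],0],[50,[240,290,120],0],[50,[270,325,120],0],[50,[291,349,120],0],[50,[291,349,120],0]]';python3 -m crank '[[50,[0,0,-40],0],[50,[0,0,-80],0],[50,[0,0,-105],0],[50,[0,0,-115],0],[50,[0,0,-118],0],[50,[0,0,-120],0],[50,[0,0,-120],0]]'
```

```text
time: 11.42
tcp_pos: [0.651, 0.0296, 0.1483]
eef_rot: [-0.0, 0.647, 0.762, -0.0]
force: [-0.8, -1.0, -0.6]
width: 0.0604
grip_force: 25.0
time: 12.3
tcp_pos: [0.6513, 0.0275, 0.0299]
eef_rot: [0.001, 0.648, 0.762, 0.001]
force: [-0.0, -0.5, -0.3]
width: 0.0609
grip_force: 25.0
```

```bash
python3 -m crank '[[50,[0,1,-4],0],[50,[0,1,-7],0],[50,[0,1,-8],0],[50,[0,1,-8],0]]'
```

```text
time: 12.8
tcp_pos: [0.6507, 0.0287, 0.0221]
eef_rot: [0.0, 0.648, 0.762, 0.0]
force: [-6.0, -0.2, 10.3]
width: 0.0604
grip_force: 25.0
```

```bash
python3 -m crank '[[80,[0,0,1],0],[80,[0,0,1],0],[80,[0,0,1],0],[80,[0,0,40],0],[93,[0,0,90],0],[93,[0,0,135],0],[93,[-210,45,135],-3.8],[93,[-210,45,135],-3.8],[93,[-210,45,135],-3.8],[93,[-210,45,135],-3.8],[93,[-210,45,135],-3.8],[93,[-210,45,135],-3.8]]'; python3 -m crank '[[93,[0,0,0],0]]'; python3 - <<'E'
from h import *
import cv2
o=r.get_obs();im=camera("wrist");cv2.imwrite("pics/w4.png",im[...,::-1])
c=wristcal(o);print(o["tcp_pos"])
p=lambda X:(lambda q:(c["fx"]*q[0]/q[2]+c["cx"],c["fy"]*q[1]/q[2]+c["cy"]))(c["R"]@np.array(X)+c["t"])
for X in((.418,.216,.052),(.452,.107,.052),(.65,.03,.048)):print(np.array(p(X)))
E
```

```text
time: 14.3
tcp_pos: [0.4415, 0.0735, 0.1561]
eef_rot: [0.001, 0.673, 0.74, 0.0]
force: [0.2, 0.4, 0.4]
width: 0.0931
grip_force: 0.0
time: 14.42
tcp_pos: [0.4415, 0.0733, 0.1558]
eef_rot: [0.0, 0.673, 0.739, 0.0]
force: [-0.1, 0.9, 0.7]
width: 0.093
grip_force: 0.0
[0.44148455 0.07329563 0.15575133]
[268.2481689  38.3175587]
[294.9990079  173.67465542]
[480.53185639 266.96829294]
```

View pics/w4.png

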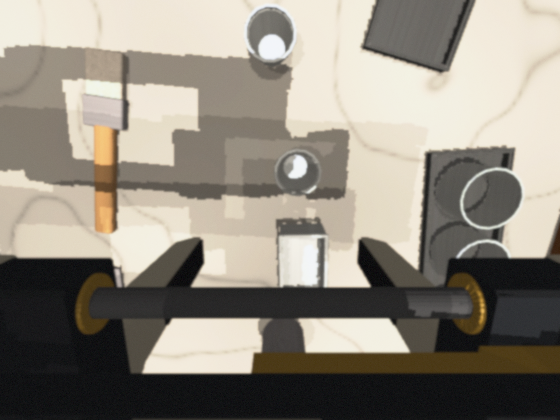

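Dariole rims are at (298,171) and (271,35), about 2–3 px off the prediction. That refines B to ≈(454,108.5) and A to ≈(419,217). The second ring also stands upright in its tray. Grasp B.

```bash
python3 -m crank '[[93,[12,35,-40],0],[93,[12,35,-80],0],[93,[12,35,-115],0],[93,[12,35,-134],0],[93,[12,35,-134],0],[30,[12,35,-134],0],[30,[12,35,-134],0],[30,[12,35,-134],0],[30,[12,35,-134],0],[30,[12,35,-134],0],[30,[12,35,-134],0],[30,[12,35,-134],0]]' 20; python3 -m crank '[[30,[0,0,20],0],[30,[0,0,60],0],[30,[0,0,100],0],[30,[0,0,130],0],[30,[0,0,130],0]]'
```

```text
time: 15.98
tcp_pos: [0.4526, 0.1086, 0.0217]
eef_rot: [0.0, 0.673, 0.74, 0.0]
force: [0.2, 0.1, 1.0]
width: 0.0421
grip_force: 20.0
time: 16.6
tcp_pos: [0.4544, 0.1088, 0.1542]
eef_rot: [0.002, 0.673, 0.74, 0.002]
force: [0.7, -0.0, -1.1]
width: 0.042
grip_force: 20.0
```

```bash
python3 -m crank '[[30,[8,-30,0],0],[30,[22,-80,0],0],[30,[36,-130,0],0],[30,[50,-180,0],0],[30,[64,-230,0],0],[30,[78,-285,0],0],[30,[92,-340,0],0],[30,[105,-395,0],0],[30,[116,-445,0],0],[30,[124,-480,0],0],[30,[124,-492,0],0],[30,[124,-492,0],0]]'; python3 -m crank '[[30,[0,0,-40],0],[30,[0,0,-80],0],[30,[0,0,-105],0],[30,[0,0,-118],0],[30,[0,0,-122],0],[30,[0,0,-122],0]]';  python3 - <<'E'
from h import *
import cv2
im=camera("wrist");cv2.imwrite("pics/w5.png",im[...,::-1])
E
```

```text
time: 18.1
tcp_pos: [0.5756, -0.3831, 0.1497]
eef_rot: [-0.001, 0.673, 0.739, -0.0]
force: [-1.1, 0.4, -0.1]
width: 0.0417
grip_force: 20.0
time: 18.85
tcp_pos: [0.5771, -0.3834, 0.0307]
eef_rot: [0.001, 0.673, 0.74, 0.0]
force: [0.6, -0.3, 0.3]
width: 0.0418
grip_force: 20.0
```

View pics/w5.png

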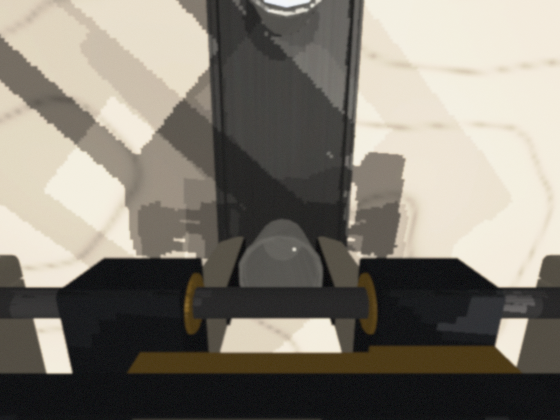

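The cup is centred between the tray walls (215–350, cup at 281). Lower to contact.

```bash
python3 -m crank '[[30,[0,0,-3],0],[30,[0,0,-5],0],[30,[0,0,-6],0],[30,[0,0,-6],0]]'
```

```text
time: 19.4
tcp_pos: [0.5769, -0.3839, 0.0247]
eef_rot: [0.001, 0.673, 0.74, -0.0]
force: [-1.8, 1.0, 5.6]
width: 0.0422
grip_force: 20.0
```

```bash
python3 -m crank '[[70,[0,0,0],0],[70,[0,0,0],0],[70,[0,0,0],0],[70,[0,0,40],0],[80,[0,0,80],0],[93,[0,0,135],0],[93,[-158,601,135],0],[93,[-158,601,135],0],[93,[-158,601,135],0],[93,[-158,601,135],0],[93,[-158,601,135],0],[93,[-158,601,135],0]]'; python3 - <<'E'
from h import *
import cv2
im=camera("top");cv2.imwrite("pics/t5.png",cv2.resize(im[110:300,90:490,::-1],None,fx=2,fy=2))
E
```

```text
time: 20.9
tcp_pos: [0.4804, -0.019, 0.1587]
eef_rot: [0.0, 0.673, 0.74, 0.0]
force: [0.4, 0.7, 1.0]
width: 0.0928
grip_force: 0.0
```

View pics/t5.png

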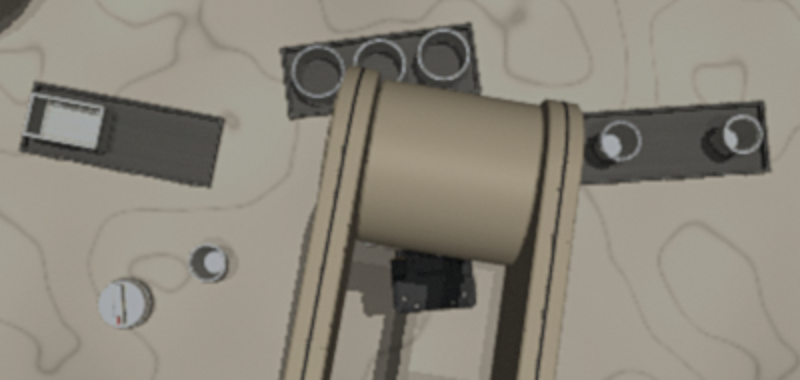

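Three rings stand in a row in their tray, and the first dariole stands upright at (740,134). Now dariole A.

```bash
python3 -m crank '[[93,[-61,236,0],0],[93,[-61,236,0],0],[93,[-61,236,0],0],[93,[-61,236,0],0],[93,[-61,236,0],0],[93,[-61,236,0],0],[93,[-61,236,-50],0],[93,[-61,236,-70],0],[93,[-61,236,-70],0]]'
```

```text
time: 22.08
tcp_pos: [0.4192, 0.2131, 0.0867]
eef_rot: [-0.001, 0.674, 0.739, -0.002]
force: [0.0, -0.1, 0.5]
width: 0.0926
grip_force: 0.0
```

```bash
python3 -m crank '[[93,[0,2,-30],0],[93,[0,2,-55],0],[93,[0,2,-65],0],[93,[0,2,-65],0],[30,[0,2,-65],0],[30,[0,2,-65],0],[30,[0,2,-65],0],[30,[0,2,-65],0],[30,[0,2,-65],0],[30,[0,2,-65],0],[30,[0,2,-65],0]]' 20; python3 -m crank '[[30,[0,0,20],0],[30,[0,0,60],0],[30,[0,0,100],0],[30,[0,0,130],0],[30,[0,0,130],0]]'
```

```text
time: 23.45
tcp_pos: [0.4201, 0.2173, 0.0236]
eef_rot: [-0.0, 0.673, 0.74, -0.0]
force: [-0.5, -0.1, 1.0]
width: 0.0422
grip_force: 20.0
time: 24.08
tcp_pos: [0.422, 0.218, 0.1563]
eef_rot: [0.001, 0.673, 0.74, 0.002]
force: [0.4, -0.3, -0.5]
width: 0.0425
grip_force: 20.0
```

```bash
python3 -m crank '[[30,[8,-30,0],0],[30,[23,-80,0],0],[30,[38,-133,0],0],[30,[53,-186,0],0],[30,[68,-240,0],0],[30,[83,-294,0],0],[30,[98,-348,0],0],[30,[113,-402,0],0],[30,[128,-456,0],0],[30,[142,-505,0],0],[30,[151,-531,0],0],[30,[151,-531,0],0]]'; python3 -m crank '[[30,[0,0,0],0],[30,[0,0,-40],0],[30,[0,0,-80],0],[30,[0,0,-105],0],[30,[0,0,-118],0],[30,[0,0,-122],0],[30,[0,0,-122],0]]'
```

```text
time: 25.58
tcp_pos: [0.5702, -0.3151, 0.1507]
eef_rot: [-0.002, 0.674, 0.739, -0.0]
force: [-0.5, 0.1, -0.0]
width: 0.0425
grip_force: 20.0
time: 26.45
tcp_pos: [0.5718, -0.3138, 0.0326]
eef_rot: [0.001, 0.673, 0.74, 0.0]
force: [0.9, -0.7, -0.6]
width: 0.0427
grip_force: 20.0
```

```bash
python3 -m crank '[[30,[0,0,-3],0],[30,[0,0,-5],0],[30,[0,0,-7],0],[30,[0,0,-7],0]]'
```

```text
time: 26.95
tcp_pos: [0.5717, -0.3145, 0.0265]
eef_rot: [0.001, 0.673, 0.74, -0.0]
force: [-4.4, 1.3, 10.5]
width: 0.0427
grip_force: 20.0
```

```bash
python3 -m crank '[[70,[0,0,0],0],[70,[0,0,0],0],[70,[0,0,0],0],[70,[0,0,40],0],[80,[0,0,80],0],[93,[0,0,135],0],[93,[-103,265,135],1.4],[93,[-103,265,135],1.4],[93,[-103,265,135],1.4],[93,[-103,265,135],1.4],[93,[-103,265,135],1.4],[93,[-103,265,135],1.4]]'; python3 -m crank '[[93,[0,0,0],0]]'; python3 - <<'E'
from h import *
import cv2
o=r.get_obs();im=camera("wrist");cv2.imwrite("pics/w6.png",cv2.resize(im[...,::-1],None,fx=1.4,fy=1.4))
c=wristcal(o);t=np.radians(6.8)
p=lambda X:(lambda q:(c["fx"]*q[0]/q[2]+c["cx"],c["fy"]*q[1]/q[2]+c["cy"]))(c["R"]@np.array(X)+c["t"])
for x,y in((-.0255,-.0435),(.0255,-.0435),(.0255,.0435),(-.0255,.0435)):print((np.array(p((.469+x*np.cos(t)-y*np.sin(t),.003+x*np.sin(t)+y*np.cos(t),.042)))*1.4).round())
E
```

```text
time: 28.45
tcp_pos: [0.4676, -0.0468, 0.1597]
eef_rot: [0.0, 0.663, 0.749, 0.0]
force: [0.6, 1.0, 0.3]
width: 0.0928
grip_force: 0.0
time: 28.58
tcp_pos: [0.4685, -0.0492, 0.1598]
eef_rot: [0.0, 0.664, 0.748, -0.0]
force: [-0.0, -0.5, -0.2]
width: 0.0932
grip_force: 0.0
[365. 274.]
[438. 275.]
[442. 144.]
[363. 144.]
```

View pics/w6.png

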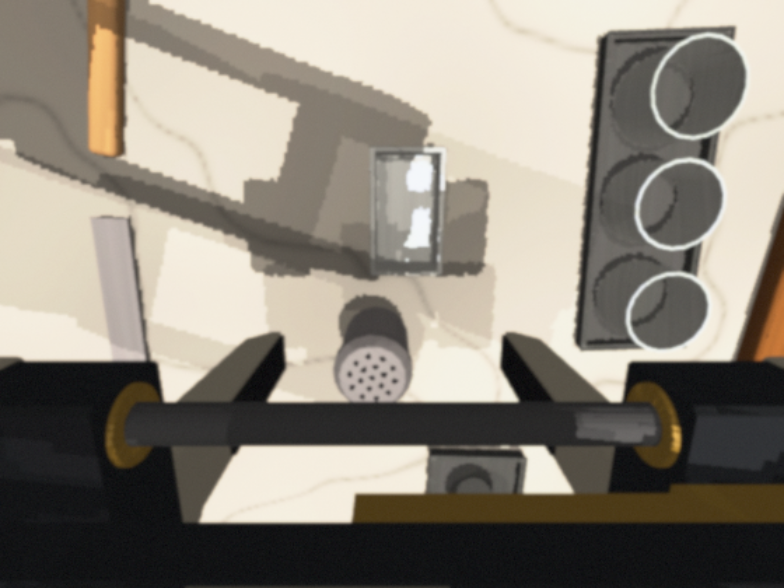

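The tin corners at (371,149), (445,147), (441,274) and (369,276) sit about 3 mm further in x than predicted, with yaw ≈6.3°. That puts the tin at ≈(471,2). All rings are upright. Grasp the tin.

```bash
python3 -m crank '[[93,[2,51,0],0],[93,[2,51,-50],0],[93,[2,51,-95],0],[93,[2,51,-130],0],[93,[2,51,-143],0],[93,[2,51,-143],0],[35,[2,51,-143],0],[35,[2,51,-143],0],[35,[2,51,-143],0],[35,[2,51,-143],0],[35,[2,51,-143],0],[35,[2,51,-143],0]]' 30; python3 -m crank '[[35,[0,0,0],0],[35,[0,0,20],0],[35,[0,0,60],0],[35,[0,0,100],0],[35,[0,0,130],0],[35,[0,0,130],0]]'
```

```text
time: 30.12
tcp_pos: [0.4704, 0.0023, 0.0168]
eef_rot: [0.0, 0.664, 0.748, 0.0]
force: [-0.6, 0.7, 1.6]
width: 0.0478
grip_force: 30.0
time: 30.88
tcp_pos: [0.4719, 0.002, 0.1491]
eef_rot: [0.002, 0.664, 0.748, 0.001]
force: [0.4, 0.1, -2.0]
width: 0.0475
grip_force: 30.0
```

```bash
python3 -m crank '[[35,[10,30,0],-3],[35,[24,75,0],-7],[35,[40,125,0],-11],[35,[55,175,0],-15],[35,[70,225,0],-16],[35,[82,262,0],-16],[35,[88,281,0],-16],[35,[88,281,0],-16],[35,[88,281,-40],-16],[35,[88,281,-70],-16],[35,[88,281,-70],-16]]'; python3 - <<'E'
from h import *
import cv2
o=r.get_obs();im=camera("wrist");cv2.imwrite("pics/w7.png",im[...,::-1])
c=wristcal(o);t=np.radians(-9.5);print(o["tcp_pos"])
p=lambda X:(lambda q:(c["fx"]*q[0]/q[2]+c["cx"],c["fy"]*q[1]/q[2]+c["cy"]))(c["R"]@np.array(X)+c["t"])
for x,y in((-.042,0),(.042,0),(.042,.115),(-.042,.115)):print(np.array(p((.567+x*np.cos(t)-y*np.sin(t),.334+x*np.sin(t)+y*np.cos(t),.012))).round())
E
```

```text
time: 32.25
tcp_pos: [0.5549, 0.2809, 0.0722]
eef_rot: [-0.001, 0.762, 0.648, -0.004]
force: [-0.3, -0.6, -1.4]
width: 0.0475
grip_force: 30.0
[0.55488754 0.28087692 0.07217572]
[230. 152.]
[341. 153.]
[351. -25.]
[223. -26.]
```

View pics/w7.png

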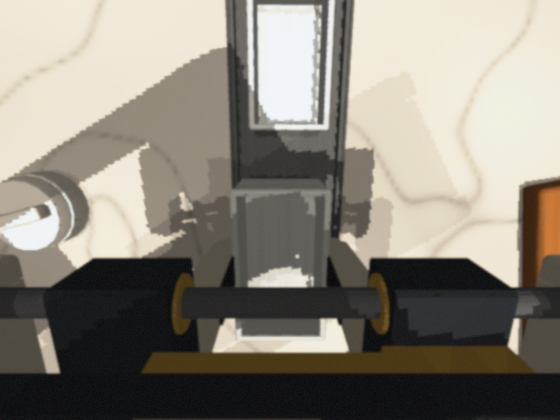

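The tin is parallel to the tray. Tray edges (231 and 344 at v=152) match the prediction, and the TCP is 3–4 mm short in x. I'll correct that and lower.

```bash
python3 -m crank '[[35,[4,1,0],0],[35,[4,1,-20],0],[35,[4,1,-38],0],[35,[4,1,-45],0],[35,[4,1,-47],0],[35,[4,1,-47],0]]'
```

```text
time: 33.05
tcp_pos: [0.5623, 0.2844, 0.0297]
eef_rot: [0.0, 0.762, 0.648, 0.0]
force: [-0.4, -0.5, -0.3]
width: 0.0478
grip_force: 30.0
```

```bash
python3 -m crank '[[35,[-2,-1,-4],0],[35,[-2,-1,-7],0],[35,[-2,-1,-9],0],[35,[-2,-1,-10],0],[35,[-2,-1,-10],0]]'
```

```text
time: 33.67
tcp_pos: [0.5603, 0.2833, 0.0199]
eef_rot: [0.0, 0.762, 0.648, 0.0]
force: [-2.2, -0.6, 0.8]
width: 0.048
grip_force: 30.0
```

```bash
python3 -m crank '[[35,[0,0,-1],0],[35,[0,0,-1],0]]'; python3 -m crank '[[70,[0,0,0],0],[70,[0,0,0],0],[70,[0,0,0],0],[70,[0,0,40],0],[80,[0,0,80],0],[93,[0,0,140],0],[93,[-150,-100,150],0],[93,[-200,-180,150],0],[93,[-200,-180,150],0],[93,[-200,-180,150],0],[93,[-200,-180,150],0],[93,[-200,-180,150],0]]'; python3 - <<'E'
from h import *
import cv2
im=camera("top");a=im[110:300,90:490,::-1];b=camera("scene")[...,::-1][130:400,80:500]
cv2.imwrite("pics/f.png",np.vstack([cv2.resize(a,(600,285)),cv2.resize(b[20:230],(600,300))]))
E
```

```text
time: 33.92
tcp_pos: [0.5603, 0.2833, 0.0199]
eef_rot: [0.0, 0.762, 0.648, 0.0]
force: [-5.5, -2.4, 10.0]
width: 0.0477
grip_force: 30.0
time: 35.42
tcp_pos: [0.36, 0.1027, 0.169]
eef_rot: [0.001, 0.762, 0.647, 0.001]
force: [0.2, 0.4, -0.0]
width: 0.0925
grip_force: 0.0
```

View pics/f.png

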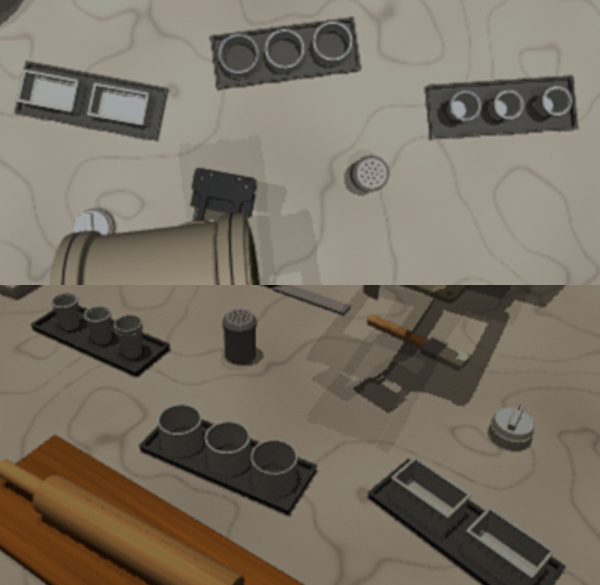

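Both views show all five pieces upright in the right trays, with the shaker and timer unmoved and the arm clear.

```bash
python3 -m crank '[[93,[0,0,0],0],[93,[0,0,0],0]]' >/dev/null; python3 -c "from plant import hand_in;print(hand_in())"
```

```text
the job is handed in; nothing more can be done
None
```

The job is handed in at about 36 s of the allowed 122: both rings, both darioles and the loaf tin stand upright in their matching trays, and the last pictures show the shaker, timer, trays and stock undisturbed.

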